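# Fetch the pine tote and tip the wooden parts into it

### The job

Lift the pine tote out from under the shelf by its dowel handle, keeping it upright, and set it down gently in the middle of the cork mat. Then pick the steel scoop up by its handle and tip its four wooden parts into the tote, and put the empty scoop back down flat on the bench. Leave the jar, the mug and the sanding block where they are.

Things in the scene. Friction and masses are not known exactly. Their poses are not given: they have to be found in the camera images.
- tote: open pine carry tote, 150 mm (its x) by 210 mm (its y), 0.55 kg. Origin: centre of its underside. Long side walls (x = +-75 mm, 8 mm thick) are 70 mm high; gable ends (y = +-99 mm, 12 mm thick) rise to 155 mm and narrow to 50 mm; inner floor 8 mm up. It stands half under the shelf, its y about along that edge.
- tote_handle (a point): middle of the tote's dowel handle: an 18 mm round bar along the tote's y between the gables (186 mm clear), 140 mm above the tote's underside, over its middle
- shelf: fixed plywood riser shelf. Origin: on the bench below the middle of its front edge; x points from the front into the shelf, y along the edge. Board: x 0 to 200, y +-165, underside 235, top 253 mm up, stock on it to 345 mm; legs at y = +-157, x 130 to 190 mm. The tote's handle is only 10 to 26 mm in front of the edge: a gripper coming straight down meets the board.
- mat_top (a point): centre of the top of the fixed square cork mat, 230 by 230 mm, 5 mm thick
- scoop: sheet-steel scoop lying on the bench, 0.3 kg. Origin: centre of the underside of its pan, z up. Pan 110 mm (its x) by 90 mm (its y), floor 4 mm thick, 3 mm side walls 28 mm high, back wall 36 mm high at x = -55 mm; the front (x = +55 mm) is open.
- scoop_grip (a point): middle of the scoop's wooden handle, 109 mm behind the scoop's origin (-x) and 40 mm above its underside; the handle is 18 mm wide (along the scoop's y), 20 mm high, 105 mm long, and runs back from the back wall, rising 12 degrees
- scoop_lip (a point): middle of the scoop's open front edge, on the pan's floor
- block1: wooden block 24 x 24 x 22 mm lying in the scoop; origin: centre of its underside
- block2: wooden block 24 x 24 x 22 mm lying in the scoop; origin: centre of its underside
- wheel1: wooden toy wheel, 30 mm across, 16 mm thick, lying flat in the scoop; origin: centre of its underside
- wheel2: wooden toy wheel, 30 mm across, 16 mm thick, lying flat in the scoop; origin: centre of its underside
- jar: bystander: amber jar 60 mm across, 75 mm high; origin: centre of its underside
- cup: bystander: white mug 72 mm across, 85 mm high; origin: centre of its underside
- sander: bystander: cork sanding block 70 x 45 x 32 mm; origin: centre of its underside
- mat: the same cork mat; origin: centre of its underside

How it is judged:
By the outcome, as a careful person would: the job done as asked, in the order asked, and still so for the second after the job is handed in, with the robot touching nothing.
It also fails if it takes over 67 s, if anything falls off the work surface, if the arm or the gripper's body presses on something with over 40 N, if the wrist force passes 120 N, or if a joint passes its speed limit or range.

### The arm

A 6-joint arm with a two-finger parallel gripper is mounted at the origin on the work surface. World frame = base frame: x ahead of the robot, y to its left, z up, the work surface at z = 0. Lengths are in m, angles in rad, forces in N, time in s.
With the tool pointing down it reaches from about 0.35 to 0.95 m from the base axis. Payload 17.4 kg.
Tool frame: the origin (TCP) lies on the centre line of the jaws, within the pads' length; the fingertips stand 19 mm ahead of it and the grasp point (between the pads) is the TCP; z points along the fingers, y is the direction in which the jaws open and shut (so a half turn about z gives the same grasp; the last joint's range is limited). The gripper opens to 93 mm and grips with 3 to 60 N. Pads are 15 mm wide; open, the fingers measure 128 mm over their backs; the gripper's body (75 mm by 188 mm) begins 65 mm behind the grasp point.
Start: joints at [-1.159, 0.116, 1.442, -0, 1.584, -0.038], TCP at [0.293, -0.608, 0.238] pointing down, gripper open.
Joint ranges: [-2.83, 2.83], [-0.83, 2.19], [0.07, 2.5], [-1.14, 4.28], [0.01, 3], [-2.97, 2.97]. Speed limits (rad/s): [1.89, 1.89, 2.22, 3.14, 3.14, 3.14].

### API

Orientations are given as [roll, pitch, yaw] about the fixed x, y, z axes, in that order (R = Rz(yaw) Ry(pitch) Rx(roll)).
In Python, from bench import robot gives the robot as it stands.
- The arm moves only by the tool jog_arm, never from a script. Its argument "plan" is one flat list of numbers, 7 for each row, row after row: the shift along the tool's x, y, z normalised to -1 to 1, where 1 is 0.2 m, then the turn, a rotation vector about the tool's x, y, z normalised to -1 to 1, where 1 is 90 degrees, then the closure, from -1 (fully open) to 1 (shut), so that 0 is half open. A call has 1 to 5 rows; each row shifts and turns the commanded pose from where the row before left it, along the tool's axes as they then stand; what a row does not reach is not made up. A row lasts 1/10 s, in which the tool goes at most 50 mm and 8.59 degrees, less where a joint would pass 70% of its speed; a pose out of reach is approached as far as the arm can. A call with a number of a shift or a turn outside -1 to 1 is refused whole. A call with a gripper value outside its range is refused whole. The fingers move at their own pace and stop on an object; the grip force is fixed at half the most. Time passes only in rows, so rows that do not move let the fingers close. It gives the time, the measured TCP pose, the force and the opening at its end, in the units of the state.
- robot.get_obs(): the state, without advancing time (a new reading comes with each control period).
- robot.capture(name): name is "scene" or "top" or "wrist"; returns the picture (480x640x3 uint8, red, green, blue); there is no depth.
- robot.get_calibration(name): a dict with "fovy" (degrees; the focal length in pixels is half the picture's height over the tangent of half this angle, whatever the lens; pixels are square), "cx", "cy" (the principal point, pixels), "position" and "attitude" of the camera in the world; the wrist camera has in their place "T_tool_cam" (4x4, takes a point from camera to tool coordinates, whose origin is the TCP and whose axes are the flange's). Camera axes: x right, y up, looking along -z (the intrinsics and any distortion apply to the point x, -y, -z); pixel columns grow to the right and rows downward; lengths in m; the calibration is good to about 2 mm. A picture is of the moment at which its call begins: read the wrist's pose just before it. get_calibration takes no time and is no camera call.
- robot.close_job(): hands the job in, once; it reports no verdict.
The state is a dict: "t": time; "joint_positions": joint angles; "dq": joint speeds; "tau": joint torques, N m; "position": TCP position; "orientation": TCP orientation; "wrist_force": force on the tool from outside, world axes, zero at the start; "ft_torque": the same for the moment, N m; "gripper_width": opening from 0.0 (shut) to 1.0 (fully open).
Only numpy, scipy, OpenCV 4.12 (cv2) and the standard library are available. Lean on these libraries where they do the work, as an engineer would, in place of code of your own. Each camera call takes 0.05 s, during which the arm holds its last target. There are 200 camera calls.

## Working session

There is one attempt and no reset: what is moved stays moved. The work goes in short steps, Python scripts to look and compute and a tool call to move; the robot and the scene stay as the last step left them, time stands still between calls to the robot, and variables do not carry over. Pictures are saved under pics/ and viewed, about 8 in all and at most 12, crops included, and the job is handed in when it is done.

Besides the shell and the picture viewer there is one more tool, called after ">>>" as name(argument=value, ...), one argument or row to a line, values as JSON. jog_arm: Moves the arm, as the interface text tells. Scaled input: -1 to 1 covers 0.2 m each way for a shift and 90 degrees each way for a turn. Its arguments: {"type":"object","properties":{"plan":{"type":"array"}},"required":["plan"]}

```bash
ls; mkdir -p pics; python3 - <<'E'
from bench import robot
import cv2, json
for n in ("scene","top"):
    cv2.imwrite(f"pics/{n}0.png", robot.capture(n)[:,:,::-1])
    print(n, robot.get_calibration(n))
print(robot.get_calibration("wrist")); print(robot.get_obs())
E
```

```text
pics
scene {'fovy': 54.88233741130218, 'cx': 323.09317925667756, 'cy': 234.6783883441309, 'position': array([ 1.25041858, -0.49535174,  0.67397994]), 'attitude': array([0.99086974, 0.01402176, 0.99235714])}
top {'fovy': 53.20305521349212, 'cx': 321.67900917078805, 'cy': 230.61393650669308, 'position': array([ 0.41823728, -0.05030015,  1.27597155]), 'attitude': array([ 0.12261743, -0.00414236, -1.57240789])}
{'fovy': 65.33092056504617, 'cx': 325.5250414900294, 'cy': 240.30302752918482, 'T_tool_cam': array([[-9.38432825e-04,  9.59373067e-01,  2.82139038e-01,
         7.85803215e-02],
       [ 9.99999557e-01,  9.21271547e-04,  1.93483679e-04,
         4.25078691e-04],
       [-7.43036369e-05,  2.82139095e-01, -9.59373507e-01,
        -1.47557593e-01],
       [ 0.00000000e+00,  0.00000000e+00,  0.00000000e+00,
         1.00000000e+00]])}
{'t': 0.1, 'joint_positions': array([-1.15876733e+00,  1.16443752e-01,  1.44217541e+00, -2.65859863e-05,
        1.58394389e+00, -3.78065490e-02]), 'dq': array([-6.11708474e-04,  4.22822106e-04, -1.63865935e-03,  8.02569533e-05,
       -6.68899039e-04, -2.06268663e-04]), 'tau': array([ 2.16216780e-03, -7.22895384e+01, -6.23866725e+01,  7.83058908e-02,
        2.27329106e-02, -8.29958617e-05]), 'position': array([ 0.29342694, -0.60773096,  0.23698943]), 'orientation': array([-3.14062195e+00, -1.01134774e-05,  4.49835200e-01]), 'wrist_force': array([ 0.56772892, -0.71590828,  1.33194467]), 'ft_torque': array([-0.01229407,  0.015099  , -0.0427113 ]), 'gripper_width': 1.0012928856640535}
```

View pics/scene0.png

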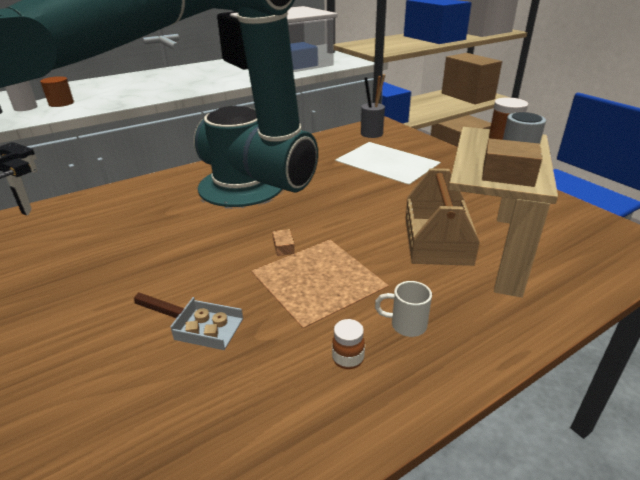

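View pics/top0.png

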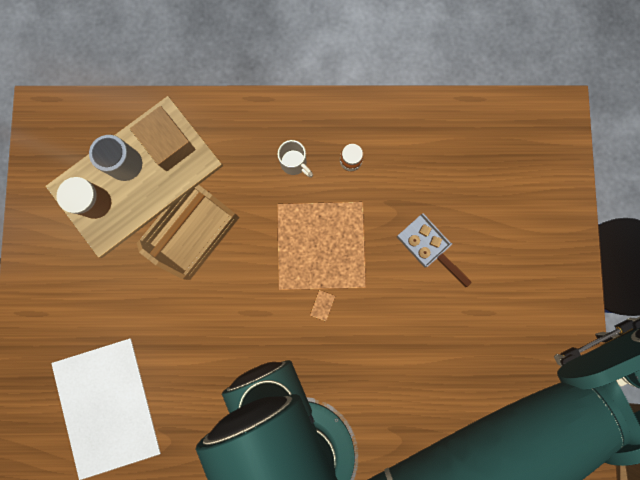

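```bash
cat > h.py <<'E'
import numpy as np, cv2
from scipy.spatial.transform import Rotation as R
from bench import robot
def cam(n, obs=None):
    c=robot.get_calibration(n); f=240/np.tan(np.radians(c['fovy'])/2)
    if n=='wrist':
        T=np.eye(4); T[:3,:3]=R.from_euler('xyz',obs['orientation']).as_matrix(); T[:3,3]=obs['position']
        T=T@c['T_tool_cam']; M,p=T[:3,:3],T[:3,3]
    else: M,p=R.from_euler('xyz',c['attitude']).as_matrix(),np.array(c['position'])
    return f,c['cx'],c['cy'],M,p
def ray(C,u,v):
    f,cx,cy,M,p=C; return p, M@np.array([(u-cx)/f,-(v-cy)/f,-1.])
def onz(C,u,v,z):
    p,d=ray(C,u,v); return p+d*(z-p[2])/d[2]
def proj(C,X):
    f,cx,cy,M,p=C; q=M.T@(np.asarray(X)-p); return cx+f*q[0]/-q[2], cy-f*q[1]/-q[2]
E
python3 - <<'E'
from h import *
T=cam('top'); S=cam('scene')
np.set_printoptions(precision=4,suppress=True)
for nm,z,pts in [('mat',.005,[(278,203),(363,202),(365,289),(279,290)]),('shelf',.253,[(168,97),(221,164),(100,257),(46,186)]),
 ('scoop rim',.03,[(398,237),(424,213),(452,242),(427,267),(467,283)])]:
    P=np.array([onz(T,*p,z) for p in pts]); print(nm); print(P, np.linalg.norm(np.diff(P,axis=0),axis=1), P[:4].mean(0))
m=[onz(S,*p,.005) for p in [(254,274),(333,241),(387,283),(306,321)]];print('mat by scene',np.mean(m,0))
a=cv2.imread('pics/top0.png'); b=cv2.imread('pics/scene0.png')
A=cv2.resize(a[160:290,110:260],None,fx=4,fy=4,interpolation=cv2.INTER_CUBIC)[:520,:600]
B=cv2.resize(a[205:295,390:480],None,fx=2.2,fy=2.2,interpolation=cv2.INTER_CUBIC)
out=np.zeros((520,800,3),np.uint8); out[:,:600]=A; out[:198,600:798]=B
C=cv2.resize(b[160:270,400:500],None,fx=2,fy=2,interpolation=cv2.INTER_CUBIC); out[300:520,600:800]=C
cv2.imwrite('pics/crop1.png',out)
E
```

```text
mat
[[ 0.6498  0.0616  0.005 ]
 [ 0.6524 -0.1672  0.005 ]
 [ 0.4198 -0.1697  0.005 ]
 [ 0.4176  0.0567  0.005 ]] [0.2288 0.2326 0.2264] [ 0.5349 -0.0546  0.005 ]
shelf
[[0.8441 0.2866 0.253 ]
 [0.6913 0.1651 0.253 ]
 [0.4881 0.418  0.253 ]
 [0.6425 0.5435 0.253 ]] [0.1952 0.3244 0.1989] [0.6665 0.3533 0.253 ]
scoop rim
[[ 0.5547 -0.2554  0.03  ]
 [ 0.6182 -0.3253  0.03  ]
 [ 0.5414 -0.3964  0.03  ]
 [ 0.4762 -0.3291  0.03  ]
 [ 0.4348 -0.4316  0.03  ]] [0.0944 0.1047 0.0937 0.1105] [ 0.5476 -0.3266  0.03  ]
mat by scene [ 0.5376 -0.049   0.005 ]
```

View pics/crop1.png

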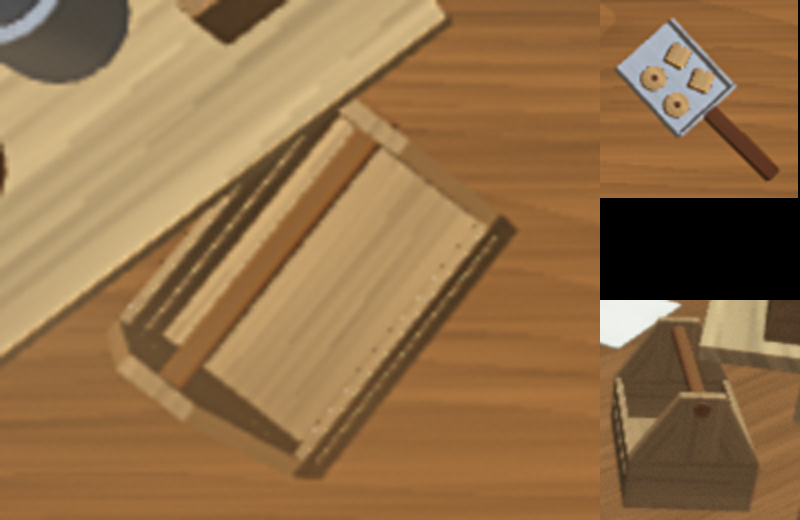

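```bash
cat >> h.py <<'E'
def pose(o): return np.array(o['position']),R.from_euler('xyz',o['orientation'])
def rows(p0,R0,p1,R1,n):
    "n equal rows (constant body twist) from pose 0 to pose 1, in jog units; path points too"
    from scipy.linalg import expm,logm
    def H(p,r): T=np.eye(4);T[:3,:3]=r.as_matrix();T[:3,3]=p;return T
    A,B=H(p0,R0),H(p1,R1); D=expm(np.real(logm(np.linalg.inv(A)@B))/n)
    s=D[:3,3]/.2; w=R.from_matrix(D[:3,:3]).as_rotvec()/(np.pi/2)
    path=[];T=A
    for i in range(n): T=T@D; path.append(T[:3,3])
    print('row',np.round(s,4),np.round(w,4),'mm',np.linalg.norm(s)*200,'deg',np.linalg.norm(w)*90); print(np.round(path[::max(1,n//4)],3).tolist())
def Rt(az,tilt):
    "tool pointing outward along azimuth az, tilt from vertical; jaws in the vertical plane of az"
    i=np.array([np.cos(az),np.sin(az),0]);u=np.array([0,0,1.])
    z=np.sin(tilt)*i-np.cos(tilt)*u; y=np.cos(tilt)*i+np.sin(tilt)*u
    return R.from_matrix(np.column_stack([np.cross(y,z),y,z]))
E
python3 - <<'E'
from h import *
T=cam('top'); S=cam('scene'); np.set_printoptions(precision=4,suppress=True)
a=onz(T,203,195.5,.146);b=onz(T,155,254.5,.146)
d=a-b; print('dowel',a,b,np.linalg.norm(d)); m=(a+b)/2; m[2]=.14; print('mid',m,'in az',np.degrees(np.arctan2(d[1],d[0]))+90)
# dowel in scene crop: px
print('proj scene',proj(S,[*a[:2],.14]),proj(S,[*b[:2],.14]))
E1=onz(T,221,164,.253);E2=onz(T,100,257,.253); e=E1-E2; print('edge az in',np.degrees(np.arctan2(e[1],e[0]))+90)
n=np.array([-e[1],e[0],0])/np.linalg.norm(e); n=n if n[0]>0 else -n; print('gap',(E1-m)@n)
az=np.arctan2(d[1],d[0])+np.pi/2
G=Rt(az,np.radians(60)); zt=G.as_matrix()[:,2]; pre=m-.14*zt; print('pre',pre)
p,r=pose(robot.get_obs())
rows(p,r,np.array([.47,.0,.38]),Rt(np.radians(5),np.radians(30)),14)
rows(np.array([.47,.0,.38]),Rt(np.radians(5),np.radians(30)),pre,G,6)
E
```

```text
dowel [0.6425 0.2289 0.146 ] [0.5012 0.3379 0.146 ] 0.17850289917166964
mid [0.5718 0.2834 0.14  ] in az 52.36214810306013
proj scene (np.float64(447.31716043236486), np.float64(211.52980905547625)) (np.float64(437.275337007092), np.float64(176.66815324839166))
edge az in 38.77657674047647
gap 0.01905141614269551
pre [0.4978 0.1874 0.21  ]
row [ 0.2359 -0.0553 -0.0537] [-0.0209  0.0143 -0.0536] mm 49.6392930845685 deg 5.336854432220127
[[0.331, -0.577, 0.248], [0.425, -0.467, 0.283], [0.484, -0.336, 0.319], [0.504, -0.192, 0.351], [0.485, -0.047, 0.375]]
row [ 0.1255 -0.0335  0.17  ] [-0.0523  0.0627 -0.0627] mm 42.786574371998455 deg 9.26628291723194
[[0.479, 0.026, 0.347], [0.487, 0.054, 0.316], [0.493, 0.085, 0.287], [0.497, 0.118, 0.26], [0.499, 0.152, 0.234], [0.498, 0.187, 0.21]]
```

>>> jog_arm(
  plan=[0.236,-0.055,-0.054,-0.021,0.0145,-0.0535,-1,0.236,-0.055,-0.054,-0.021,0.0145,-0.0535,-1,0.236,-0.055,-0.054,-0.021,0.0145,-0.0535,-1,0.236,-0.055,-0.054,-0.021,0.0145,-0.0535,-1,0.236,-0.055,-0.054,-0.021,0.0145,-0.0535,-1],
)

```text
t: 0.6
position: [0.4495, -0.4241, 0.2961]
orientation: [2.957, -0.076, 0.882]
wrist_force: [1.2, -0.3, 0.3]
gripper_width: 1.003
```

>>> jog_arm(
  plan=[0.236,-0.055,-0.054,-0.021,0.0145,-0.0535,-1,0.236,-0.055,-0.054,-0.021,0.0145,-0.0535,-1,0.236,-0.055,-0.054,-0.021,0.0145,-0.0535,-1,0.236,-0.055,-0.054,-0.021,0.0145,-0.0535,-1,0.236,-0.055,-0.054,-0.021,0.0145,-0.0535,-1],
)

```text
t: 1.1
position: [0.5047, -0.1909, 0.3526]
orientation: [2.757, -0.067, 1.318]
wrist_force: [1.3, -0.0, 1.2]
gripper_width: 0.997
```

>>> jog_arm(
  plan=[0.236,-0.055,-0.054,-0.021,0.0145,-0.0535,-1,0.236,-0.055,-0.054,-0.021,0.0145,-0.0535,-1,0.236,-0.055,-0.054,-0.021,0.0145,-0.0535,-1,0.236,-0.055,-0.054,-0.021,0.0145,-0.0535,-1,0,0,0,0,0,0,-1],
)

```text
t: 1.6
position: [0.4693, 0.004, 0.383]
orientation: [2.609, -0.0, 1.665]
wrist_force: [-0.3, -0.9, -0.1]
gripper_width: 1.001
```

```bash
python3 - <<'E'
from h import *
o=robot.get_obs(); p,r=pose(o); print(o['t'],p,o['joint_positions'],o['wrist_force'])
m=np.array([.5718,.2834,.14]); G=Rt(np.radians(52),np.radians(65)); pre=m-.14*G.as_matrix()[:,2]; print(pre)
rows(p,r,pre,G,8)
E
```

```text
1.6 [0.46927922 0.00402801 0.38304634] [-0.10726206 -0.67348516  1.90408625  0.10333879  1.38829443 -0.19250558] [-0.32156456 -0.91603741 -0.10672771]
[0.49368297 0.18341476 0.19916656]
row [ 0.0873 -0.0403  0.131 ] [-0.0452  0.0486 -0.0442] mm 32.49713662779501 deg 7.177407093909488
[[0.474, 0.022, 0.356], [0.483, 0.062, 0.306], [0.49, 0.108, 0.26], [0.494, 0.157, 0.218]]
```

>>> jog_arm(
  plan=[0.087,-0.04,0.131,-0.045,0.0485,-0.044,-1,0.087,-0.04,0.131,-0.045,0.0485,-0.044,-1,0.087,-0.04,0.131,-0.045,0.0485,-0.044,-1,0.087,-0.04,0.131,-0.045,0.0485,-0.044,-1,0.087,-0.04,0.131,-0.045,0.0485,-0.044,-1],
)

```text
t: 2.1
position: [0.4924, 0.1027, 0.2577]
orientation: [2.232, -0.061, 2.166]
wrist_force: [0.8, 1.0, 0.3]
gripper_width: 1.0
```

>>> jog_arm(
  plan=[0.087,-0.04,0.131,-0.045,0.0485,-0.044,-1,0.087,-0.04,0.131,-0.045,0.0485,-0.044,-1,0.087,-0.04,0.131,-0.045,0.0485,-0.044,-1,0,0,0,0,0,0,-1,0,0,0,0,0,0,-1],
)

```text
t: 2.6
position: [0.4969, 0.1777, 0.1974]
orientation: [2.015, -0.009, 2.464]
wrist_force: [-0.4, 0.1, 1.1]
gripper_width: 1.003
```

```bash
python3 - <<'E'
from h import *
o=robot.get_obs(); im=robot.capture('wrist'); cv2.imwrite('pics/w1.png',im[:,:,::-1]); p,r=pose(o); print(o['t'],p,o['joint_positions'],o['wrist_force'])
print(r.as_matrix()); C=cam('wrist',o)
for k in [(.6425,.2289,.14),(.5012,.3379,.14),(.5718,.2834,.14)]: print(proj(C,k))
E
```

```text
2.6 [0.49690163 0.1777455  0.19741649] [-0.14152645 -0.58919189  2.35605227  1.16759815  1.00888055 -1.51672989] [-0.36579764  0.12715831  1.13474481]
[[-0.77917839  0.27525058  0.56313245]
 [ 0.62674296  0.32977644  0.70600337]
 [ 0.00862002  0.90304187 -0.42946604]]
(np.float64(331.3011128555728), np.float64(323.0791865844533))
(np.float64(328.1709662877892), np.float64(103.33247748222473))
(np.float64(329.85837219628047), np.float64(222.938733215831))
```

View pics/w1.png

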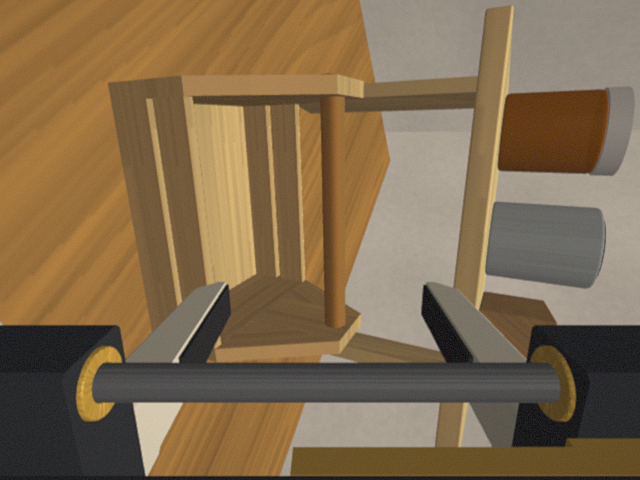

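```bash
python3 - <<'E'
from h import *
o=robot.get_obs(); p,r=pose(o); t=np.array([.573,.2845,.1415])
rows(p,r,t,r,8)
E
```

```text
row [0.0047 0.0026 0.0892] [0. 0. 0.] mm 17.874381868493185 deg 4.2010340494699973e-16
[[0.507, 0.191, 0.192], [0.526, 0.218, 0.177], [0.545, 0.244, 0.163], [0.564, 0.271, 0.149]]
```

>>> jog_arm(
  plan=[0.005,0.003,0.089,0,0,0,-1,0.005,0.003,0.089,0,0,0,-1,0.005,0.003,0.089,0,0,0,-1,0.005,0.003,0.089,0,0,0,-1,0.005,0.003,0.089,0,0,0,-1],
)

```text
t: 3.15
position: [0.5449, 0.2455, 0.165]
orientation: [2.011, -0.004, 2.465]
wrist_force: [0.2, -0.4, -0.2]
gripper_width: 1.004
```

>>> jog_arm(
  plan=[0.005,0.003,0.089,0,0,0,-1,0.005,0.003,0.089,0,0,0,-1,0.005,0.003,0.089,0,0,0,-1,0,0,0,0,0,0,0,0,0,0,0,0,0,0.5],
)

```text
t: 3.65
position: [0.5723, 0.2856, 0.1431]
orientation: [2.011, -0.005, 2.467]
wrist_force: [0.1, 0.0, -1.4]
gripper_width: 0.879
```

>>> jog_arm(
  plan=[0,0,0,0,0,0,1,0,0,0,0,0,0,1,0,0,0,0,0,0,1,0,0,0,0,0,0,1,0,0,0,0,0,0,1],
)

```text
t: 4.15
position: [0.5719, 0.2858, 0.1415]
orientation: [2.012, -0.005, 2.467]
wrist_force: [0.5, -0.3, -0.1]
gripper_width: 0.446
```

>>> jog_arm(
  plan=[0,0,0,0,0,0,1,0,0,0,0,0,0,1,0,0,0,0,0,0,1,0,0,0,0,0,0,1,0,0,0,0,0,0,1],
)

```text
t: 4.65
position: [0.5721, 0.2861, 0.1421]
orientation: [2.011, -0.005, 2.467]
wrist_force: [2.8, 4.4, 4.0]
gripper_width: 0.185
```

```bash
python3 - <<'E'
from h import *
o=robot.get_obs(); p,r=pose(o); print(o['t'],p,o['gripper_width'],o['wrist_force'],o['joint_positions'])
M=np.array([np.cos(np.radians(38.8)),np.sin(np.radians(38.8)),0])
print('up'); rows(p,r,p+[0,0,.025],r,5)
print('out'); rows(p,r,p-.14*M+[0,0,.01],r,7)
E
```

```text
4.65 [0.57212097 0.28608954 0.14206755] 0.1850446993421865 [2.81417424 4.35146302 4.02631518] [ 0.1437083  -0.2585007   2.23436245  1.3612702   0.68664598 -1.67873141]
up
row [ 0.0001  0.0226 -0.0106] [-0. -0.  0.] mm 5.000000000000002 deg 4.488392339873984e-16
[[0.572, 0.286, 0.147], [0.572, 0.286, 0.152], [0.572, 0.286, 0.157], [0.572, 0.286, 0.162], [0.572, 0.286, 0.167]]
out
row [ 0.0218 -0.0352 -0.0913] [-0. -0.  0.] mm 20.050955496597428 deg 3.205994528481417e-16
[[0.557, 0.274, 0.143], [0.541, 0.261, 0.145], [0.525, 0.248, 0.146], [0.51, 0.236, 0.148], [0.494, 0.223, 0.149], [0.479, 0.211, 0.151], [0.463, 0.198, 0.152]]
```

>>> jog_arm(
  plan=[0,0.0226,-0.0106,0,0,0,1,0,0.0226,-0.0106,0,0,0,1,0,0.0226,-0.0106,0,0,0,1,0,0.0226,-0.0106,0,0,0,1,0,0.0226,-0.0106,0,0,0,1],
)

```text
t: 5.15
position: [0.5719, 0.2858, 0.1666]
orientation: [2.012, -0.005, 2.467]
wrist_force: [0.1, -0.1, -6.2]
gripper_width: 0.183
```

```bash
python3 - <<'E'
from h import *
o=robot.get_obs();p,r=pose(o); print(p,o['gripper_width'],o['wrist_force'],r.as_euler('xyz'))
E
```

```text
[0.57193407 0.28581633 0.16661793] 0.1831548858105046 [ 0.06356912 -0.14337144 -6.22601895] [ 2.01200358 -0.00482316  2.46734341]
```

>>> jog_arm(
  plan=[0.011,-0.016,-0.042,0,0,0,1,0.02,-0.032,-0.084,0,0,0,1,0.02,-0.032,-0.084,0,0,0,1,0.02,-0.032,-0.084,0,0,0,1,0.02,-0.032,-0.084,0,0,0,1],
)

```text
t: 5.65
position: [0.5063, 0.2336, 0.1722]
orientation: [2.012, -0.005, 2.468]
wrist_force: [0.3, -0.0, -4.5]
gripper_width: 0.189
```

>>> jog_arm(
  plan=[0.02,-0.032,-0.084,0,0,0,1,0.011,-0.016,-0.042,0,0,0,1,0,0,0,0,0,0,1,0,0,0,0,0,0,1,0,0,0,0,0,0,1],
)

```text
t: 6.15
position: [0.4861, 0.2173, 0.1747]
orientation: [2.012, -0.005, 2.468]
wrist_force: [0.8, -0.7, -6.1]
gripper_width: 0.186
```

```bash
python3 - <<'E'
from h import *
o=robot.get_obs(); p,r=pose(o); print(o['t'],p,o['gripper_width'],o['wrist_force'],o['joint_positions'])
print(r.as_matrix())
a=np.radians(-51.4+0.); q=R.from_euler('z',a)*r   # tote yaw -> ~+1 deg
rows(p,r,np.array([.535,-.052,.225]),q,20)
S=robot.capture('scene'); cv2.imwrite('pics/s2.png',S[100:400,200:600,::-1])
E
```

```text
6.15 [0.48611743 0.2173336  0.17472505] 0.1861845563047756 [ 0.79166012 -0.67563972 -6.05571676] [-0.02679663 -0.59823658  2.40092033  1.18853925  0.89292845 -1.51146336]
[[-0.7813098   0.26995105  0.56274455]
 [ 0.62412365  0.33074118  0.70787001]
 [ 0.00496745  0.90428795 -0.42689416]]
row [-0.0677  0.003  -0.0239] [-0.0001 -0.0258  0.0122] mm 14.376918356500507 deg 2.569999999999999
[[0.494, 0.206, 0.177], [0.526, 0.143, 0.19], [0.543, 0.074, 0.202], [0.545, 0.004, 0.215]]
```

View pics/s2.png

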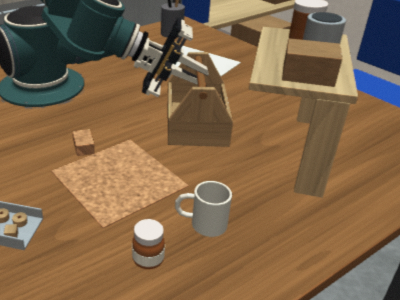

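>>> jog_arm(
  plan=[-0.034,0.0015,-0.012,0,-0.0129,0.0061,1,-0.0677,0.003,-0.0239,0,-0.0258,0.0122,1,-0.0677,0.003,-0.0239,0,-0.0258,0.0122,1,-0.0677,0.003,-0.0239,0,-0.0258,0.0122,1,-0.0677,0.003,-0.0239,0,-0.0258,0.0122,1],
)

```text
t: 6.7
position: [0.5184, 0.1608, 0.1865]
orientation: [2.012, -0.005, 2.261]
wrist_force: [-0.2, -0.3, -5.3]
gripper_width: 0.181
```

>>> jog_arm(
  plan=[-0.0677,0.003,-0.0239,0,-0.0258,0.0122,1,-0.0677,0.003,-0.0239,0,-0.0258,0.0122,1,-0.0677,0.003,-0.0239,0,-0.0258,0.0122,1,-0.0677,0.003,-0.0239,0,-0.0258,0.0122,1,-0.0677,0.003,-0.0239,0,-0.0258,0.0122,1],
)

```text
t: 7.2
position: [0.5398, 0.0936, 0.1991]
orientation: [2.013, -0.005, 2.037]
wrist_force: [-0.2, -0.2, -5.5]
gripper_width: 0.185
```

>>> jog_arm(
  plan=[-0.0677,0.003,-0.0239,0,-0.0258,0.0122,1,-0.0677,0.003,-0.0239,0,-0.0258,0.0122,1,-0.0677,0.003,-0.0239,0,-0.0258,0.0122,1,-0.0677,0.003,-0.0239,0,-0.0258,0.0122,1,-0.0677,0.003,-0.0239,0,-0.0258,0.0122,1],
)

```text
t: 7.7
position: [0.5459, 0.0233, 0.2118]
orientation: [2.014, -0.005, 1.814]
wrist_force: [1.2, -0.6, -6.0]
gripper_width: 0.181
```

>>> jog_arm(
  plan=[-0.0677,0.003,-0.0239,0,-0.0258,0.0122,1,-0.0677,0.003,-0.0239,0,-0.0258,0.0122,1,-0.0677,0.003,-0.0239,0,-0.0258,0.0122,1,-0.0677,0.003,-0.0239,0,-0.0258,0.0122,1,-0.0677,0.003,-0.0239,0,-0.0258,0.0122,1],
)

```text
t: 8.2
position: [0.5362, -0.0465, 0.2245]
orientation: [2.015, -0.005, 1.59]
wrist_force: [-0.6, 0.6, -6.1]
gripper_width: 0.183
```

>>> jog_arm(
  plan=[-0.034,0.0015,-0.012,0,-0.0129,0.0061,1,0,0,0,0,0,0,1,0,0,0,0,0,0,1,0,0,0,0,0,0,1],
)

```text
t: 8.6
position: [0.5346, -0.0521, 0.2252]
orientation: [2.016, -0.004, 1.571]
wrist_force: [0.3, 0.9, -4.9]
gripper_width: 0.186
```

```bash
python3 - <<'E'
from h import *
o=robot.get_obs(); p,r=pose(o); print(o['t'],p,o['gripper_width'],o['wrist_force'],o['joint_positions'])
print(r.as_matrix())
im=robot.capture('top'); cv2.imwrite('pics/t3.png',cv2.resize(im[180:320,240:400,::-1],None,fx=4,fy=4,interpolation=cv2.INTER_CUBIC))
rows(p,r,np.array([.536,-.052,.155]),r,5)
E
```

```text
8.6 [ 0.5345596  -0.05213447  0.22523812] 0.18551871309713905 [ 0.32608455  0.90263214 -4.93142254] [-0.27669964 -0.81308235  2.42414929  0.56107499  0.4856678  -0.62546527]
[[-1.87099298e-04  4.30518974e-01  9.02581508e-01]
 [ 9.99992041e-01 -3.51646056e-03  1.88459523e-03]
 [ 3.98524627e-03  9.02574677e-01 -4.30514890e-01]]
row [-0.0001 -0.0628  0.0315] [0. 0. 0.] mm 14.050603805000991 deg 2.733786950006108e-16
[[0.535, -0.052, 0.211], [0.535, -0.052, 0.197], [0.535, -0.052, 0.183], [0.536, -0.052, 0.169], [0.536, -0.052, 0.155]]
```

View pics/t3.png

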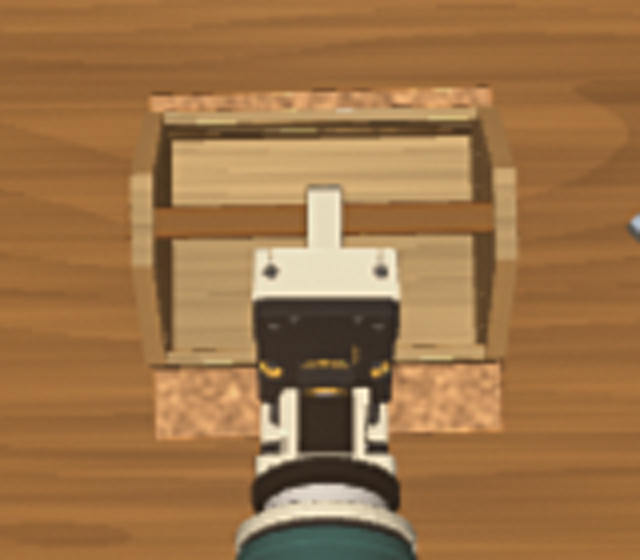

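>>> jog_arm(
  plan=[0,-0.054,0.027,0,0,0,1,0,-0.054,0.027,0,0,0,1,0,-0.054,0.027,0,0,0,1,0,-0.054,0.027,0,0,0,1,0,-0.054,0.027,0,0,0,1],
)

```text
t: 9.15
position: [0.5355, -0.0519, 0.1633]
orientation: [2.017, -0.004, 1.571]
wrist_force: [0.9, 0.1, -4.7]
gripper_width: 0.183
```

>>> jog_arm(
  plan=[0,-0.0135,0.0065,0,0,0,1,0,-0.0135,0.0065,0,0,0,1,0,-0.0135,0.0065,0,0,0,1,0,-0.0135,0.0065,0,0,0,1,0,-0.009,0.0045,0,0,0,1],
)

```text
t: 9.65
position: [0.5399, -0.0527, 0.1528]
orientation: [2.019, -0.004, 1.571]
wrist_force: [-0.2, -0.2, -5.2]
gripper_width: 0.184
```

>>> jog_arm(
  plan=[0,0,0,0,0,0,1,0,0,0,0,0,0,1],
)

```text
t: 9.85
position: [0.5398, -0.0527, 0.1531]
orientation: [2.019, -0.004, 1.571]
wrist_force: [-0.3, -0.2, -6.0]
gripper_width: 0.182
```

```bash
python3 - <<'E'
from h import *
o=robot.get_obs(); p,r=pose(o); print(o['t'],p,o['joint_positions']); print(r.as_matrix()[:,1:])
E
```

```text
9.85 [ 0.53983602 -0.05273722  0.15311301] [-0.27355936 -0.71530173  2.49595394  0.79101792  0.35251975 -0.87693225]
[[ 0.43294968  0.90141799]
 [-0.00331662  0.00205566]
 [ 0.90141199 -0.432945  ]]
```

>>> jog_arm(
  plan=[0,-0.0085,0.0055,0,0,0,1,0,-0.0085,0.0055,0,0,0,1,0,-0.0085,0.0055,0,0,0,1,0,0,0,0,0,0,1],
)

```text
t: 10.25
position: [0.5421, -0.053, 0.1475]
orientation: [2.02, -0.004, 1.571]
wrist_force: [1.0, 0.3, -6.3]
gripper_width: 0.187
```

```bash
python3 - <<'E'
from h import *
o=robot.get_obs(); p,r=pose(o); print(o['t'],p,o['joint_positions'],o['wrist_force']); print(r.as_matrix()[:,1:])
E
```

```text
10.25 [ 0.5421228  -0.05299156  0.1475051 ] [-0.2723512  -0.69707372  2.49598506  0.82317338  0.33998155 -0.91104728] [ 0.97054393  0.30262368 -6.25584637]
[[ 0.43405501  0.90088618]
 [-0.00339716  0.00228448]
 [ 0.90087996 -0.43404939]]
```

Nearly down; 1 mm steps until the load comes off.

>>> jog_arm(
  plan=[0,-0.0043,0.0027,0,0,0,1,0,0,0,0,0,0,1],
)

```text
t: 10.45
position: [0.5425, -0.0531, 0.1475]
orientation: [2.018, -0.004, 1.571]
wrist_force: [-4.4, 1.3, -0.1]
gripper_width: 0.185
```

>>> jog_arm(
  plan=[0,-0.0043,0.0027,0,0,0,1,0,0,0,0,0,0,1],
)

```text
t: 10.65
position: [0.5431, -0.0532, 0.1476]
orientation: [2.017, -0.004, 1.571]
wrist_force: [-7.8, 3.5, 5.5]
gripper_width: 0.183
```

>>> jog_arm(
  plan=[0,0,0,0,0,0,0.5,0,0,0,0,0,0,0,0,0,0,0,0,0,-1,0,0,0,0,0,0,-1,0,0,0,0,0,0,-1],
)

```text
t: 11.15
position: [0.5425, -0.053, 0.1458]
orientation: [2.02, -0.004, 1.571]
wrist_force: [0.0, 0.0, 0.0]
gripper_width: 0.545
```

>>> jog_arm(
  plan=[0,0,0,0,0,0,-1,0,0,0,0,0,0,-1,0,0,0,0,0,0,-1,0,0,0,0,0,0,-1,0,0,0,0,0,0,-1],
)

```text
t: 11.65
position: [0.5425, -0.053, 0.1458]
orientation: [2.02, -0.004, 1.571]
wrist_force: [-0.6, 0.1, 0.0]
gripper_width: 0.971
```

>>> jog_arm(
  plan=[0,0,0,0.06,0,0,-1,0,0,0,0.06,0,0,-1,0,0,0,0.06,0,0,-1,0,0,0,0.06,0,0,-1,0,0,0,0.06,0,0,-1],
)

```text
t: 12.15
position: [0.5427, -0.0525, 0.1463]
orientation: [2.481, -0.004, 1.573]
wrist_force: [-1.2, 0.7, -0.3]
gripper_width: 0.994
```

>>> jog_arm(
  plan=[0,0,0,0.06,0,0,-1,0,0,0,0.06,0,0,-1,0,0,0,0.06,0,0,-1,0,0,0,0.06,0,0,-1,0,0,0,0.06,0,0,-1],
)

```text
t: 12.65
position: [0.5429, -0.0523, 0.1462]
orientation: [2.953, -0.005, 1.574]
wrist_force: [-0.3, -0.8, -0.1]
gripper_width: 1.002
```

```bash
python3 - <<'E'
from h import *
o=robot.get_obs(); p,r=pose(o); print(o['t'],p,o['joint_positions'],o['wrist_force'],o['gripper_width']); print(r.as_matrix()[:,1:])
im=robot.capture('scene'); cv2.imwrite('pics/s4.png',cv2.resize(im[150:370,180:460,::-1],None,fx=2.5,fy=2.5,interpolation=cv2.INTER_CUBIC))
E
```

```text
12.65 [ 0.54289909 -0.05231657  0.14615908] [-0.16119821 -0.24882242  1.94556793  0.03707493  1.25928168 -0.1719488 ] [-0.34757792 -0.75525062 -0.06145237] 1.0017741603641575
[[ 0.98219196  0.18785433]
 [ 0.00217723  0.00519904]
 [ 0.18786754 -0.98218314]]
```

View pics/s4.png

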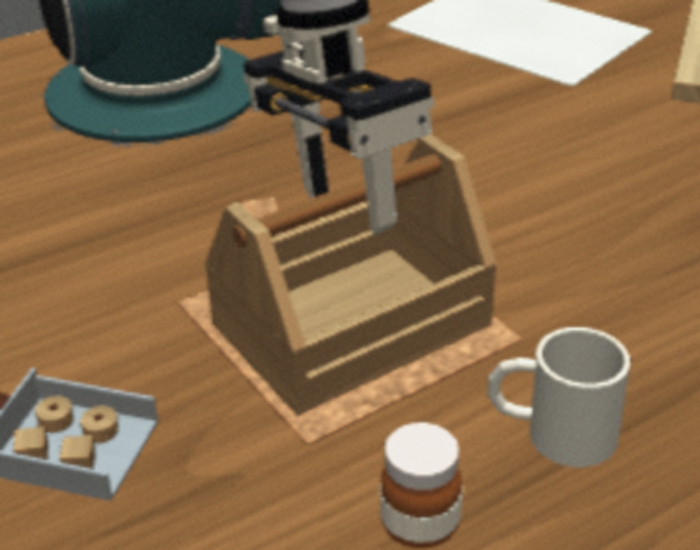

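>>> jog_arm(
  plan=[0,0,0,0,0,0,0,0,0,0,0,0,0,1,0,0,0,0,0,0,1,0,0,0,0,0,0,1,0,0,0,0,0,0,1],
)

```text
t: 13.2
position: [0.5425, -0.0523, 0.146]
orientation: [2.948, -0.005, 1.574]
wrist_force: [0.3, 0.2, 0.4]
gripper_width: 0.619
```

>>> jog_arm(
  plan=[0,0,0,0,0,0,1,0,0,0,0,0,0,1,0,0,0,0,0,0,1,0,0,0,0,0,0,1,0,0,0,0,0,0,1],
)

```text
t: 13.7
position: [0.5439, -0.0523, 0.147]
orientation: [2.946, -0.005, 1.574]
wrist_force: [7.6, 1.1, 9.5]
gripper_width: 0.187
```

>>> jog_arm(
  plan=[0,0,0,0,0,0,1,0,0,0,0,0,0,1,0,0.003,-0.015,0,0,0,1,0,0.006,-0.03,0,0,0,1,0,0,0,0,0,0,1],
)

```text
t: 14.2
position: [0.5428, -0.0524, 0.1555]
orientation: [2.949, -0.005, 1.574]
wrist_force: [0.2, 0.3, -5.7]
gripper_width: 0.185
```

>>> jog_arm(
  plan=[0,-0.015,-0.003,0,0,0,1,0,-0.015,-0.003,0,0,0,1,0,0,0,0,0,0,1],
)

```text
t: 14.5
position: [0.5362, -0.0523, 0.1548]
orientation: [2.95, -0.005, 1.574]
wrist_force: [-0.3, 1.2, -5.6]
gripper_width: 0.184
```

>>> jog_arm(
  plan=[0,-0.0028,0.0147,0,0,0,1,0,-0.0028,0.0147,0,0,0,1,0,-0.0014,0.0075,0,0,0,1,0,-0.001,0.005,0,0,0,1,0,0,0,0,0,0,1],
)

```text
t: 15.0
position: [0.5368, -0.0523, 0.1466]
orientation: [2.949, -0.005, 1.574]
wrist_force: [0.3, 0.5, -5.1]
gripper_width: 0.188
```

>>> jog_arm(
  plan=[0,-0.001,0.005,0,0,0,1,0,0,0,0,0,0,1],
)

```text
t: 15.2
position: [0.5372, -0.0523, 0.1463]
orientation: [2.947, -0.005, 1.574]
wrist_force: [3.3, 1.0, 0.9]
gripper_width: 0.188
```

>>> jog_arm(
  plan=[0,0,0,0,0,0,0.5,0,0,0,0,0,0,0,0,0,0,0,0,0,-1,0,0,0,0,0,0,-1,0,0,0,0,0,0,-1],
)

```text
t: 15.7
position: [0.5367, -0.0523, 0.1455]
orientation: [2.949, -0.005, 1.574]
wrist_force: [-0.2, -0.4, 0.3]
gripper_width: 0.548
```

>>> jog_arm(
  plan=[0,0,0,0,0,0,-1,0,0,0,0,0,0,-1,0,0,0,0,0,0,-1,0,0,0,0,0,0,-1,0,0,-0.1,0,0,0,-1],
)

```text
t: 16.2
position: [0.5321, -0.0523, 0.1629]
orientation: [2.953, -0.006, 1.574]
wrist_force: [0.3, -0.7, -0.1]
gripper_width: 0.966
```

>>> jog_arm(
  plan=[0,0,-0.2,0,0,0,-1,0,0,-0.2,0,0,0,-1,0,0,-0.2,0,0,0,-1,0,0,-0.1,0,0,0,-1,0,0,0,0,0,0,-1],
)

```text
t: 16.7
position: [0.5064, -0.0533, 0.3062]
orientation: [2.944, -0.004, 1.574]
wrist_force: [0.3, 0.6, -1.7]
gripper_width: 0.999
```

```bash
cat >> h.py <<'E'
def Rg(phi,pitch=0.):
    "tool for holding the scoop whose x points at azimuth phi (rad), nose pitched down by pitch: tool x = -scoop x, y = -scoop y... z = -scoop z"
    s=R.from_euler('z',phi)*R.from_euler('y',pitch)
    return s*R.from_matrix(np.column_stack([[1,0,0],[0,-1,0],[0,0,-1]]))
E
python3 - <<'E'
from h import *
o=robot.get_obs(); p,r=pose(o); print(o['t'],p,o['joint_positions'],o['gripper_width'])
phi=np.radians(43); c=np.array([.5476,-.3266,0]); d=np.array([np.cos(phi),np.sin(phi),0])
g=c-.085*d; print('grip',g)
rows(p,r,g+[0,0,.2],Rg(phi),14)
E
```

```text
16.7 [ 0.50643722 -0.05330229  0.3061632 ] [-0.17667354 -0.38312042  1.79139179  0.03897857  1.53976622 -0.17689125] 0.9992372762648701
grip [ 0.48543494 -0.38456986  0.        ]
row [-0.117   0.0339  0.0399] [ 0.0084 -0.0039  0.0373] mm 25.640641319553165 deg 3.45870895885061
[[0.515, -0.077, 0.3], [0.531, -0.149, 0.278], [0.533, -0.222, 0.256], [0.521, -0.294, 0.232], [0.497, -0.363, 0.208]]
```

>>> jog_arm(
  plan=[-0.205,0.0593,0.07,0.0147,-0.0068,0.0653,-1,-0.205,0.0593,0.07,0.0147,-0.0068,0.0653,-1,-0.205,0.0593,0.07,0.0147,-0.0068,0.0653,-1,-0.205,0.0593,0.07,0.0147,-0.0068,0.0653,-1,-0.205,0.0593,0.07,0.0147,-0.0068,0.0653,-1],
)

```text
t: 17.2
position: [0.532, -0.2659, 0.2363]
orientation: [3.076, -0.019, 1.055]
wrist_force: [0.7, -0.2, -0.6]
gripper_width: 1.005
```

>>> jog_arm(
  plan=[-0.205,0.0593,0.07,0.0147,-0.0068,0.0653,-1,-0.205,0.0593,0.07,0.0147,-0.0068,0.0653,-1,-0.205,0.0593,0.07,0.0147,-0.0068,0.0653,-1,0,0,0,0,0,0,-1,0,0,0,0,0,0,-1],
)

```text
t: 17.7
position: [0.4916, -0.3857, 0.1948]
orientation: [-3.135, 0.003, 0.749]
wrist_force: [-0.1, 0.7, -0.1]
gripper_width: 0.996
```

```bash
python3 - <<'E'
from h import *
o=robot.get_obs(); im=robot.capture('wrist'); cv2.imwrite('pics/w5.png',im[:,:,::-1]); p,r=pose(o); print(o['t'],p,o['joint_positions'],o['orientation'])
C=cam('wrist',o)
for k in [(.5547,-.2554,.028),(.6182,-.3253,.028),(.5414,-.3964,.036),(.4762,-.3291,.036),(.468,-.401,.05)]: print(np.round(proj(C,k)))
E
```

```text
17.7 [ 0.49161008 -0.3856913   0.19475673] [-0.70483556  0.02636053  1.60538832 -0.00272019  1.51670875  0.11664719] [-3.13509012  0.00349567  0.74948131]
[258.  52.]
[382.  54.]
[377. 192.]
[263. 194.]
[320. 263.]
```

View pics/w5.png

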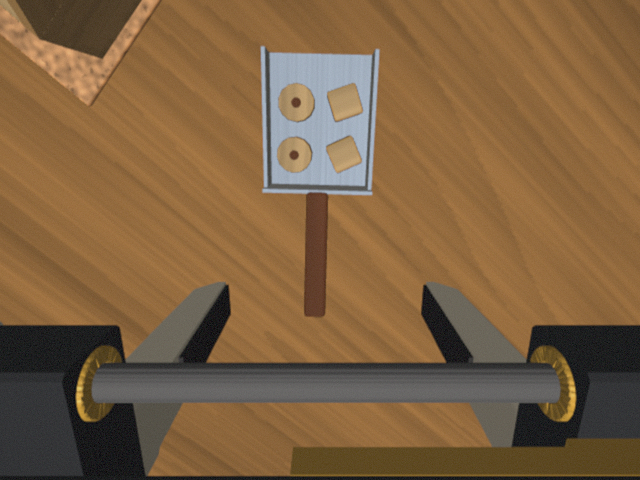

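```bash
python3 - <<'E'
from h import *
o=robot.get_obs(); p,r=pose(o); C=cam('wrist',o); np.set_printoptions(precision=4,suppress=True)
a=onz(C,316.5,197,.039); b=onz(C,315,316,.061)
d=(a-b)[:2]; L=np.linalg.norm(d); phi=np.arctan2(d[1],d[0]); print(a,b,L,np.degrees(phi))
bl=onz(C,263,191,.036);br=onz(C,372,192,.036);print('back w',np.linalg.norm(bl-br),(bl+br)/2)
fl=onz(C,263,48,.028);fr=onz(C,378,50,.028);print('front',np.linalg.norm(fl-fr),(fl+fr)/2); e=((fl+fr)/2-(bl+br)/2)[:2]; print('pan az',np.degrees(np.arctan2(e[1],e[0])),np.linalg.norm(e))
e/=np.linalg.norm(e); ph=np.arctan2(e[1],e[0]); c=((bl+br+fl+fr)/4)[:2]; g=np.array([*(c-.087*e),.0355]); print('c',c,'grip',g)
rows(p,r,g,Rg(ph),8)
E
```

```text
[ 0.5054 -0.3619  0.039 ] [ 0.4339 -0.4268  0.061 ] 0.09652294681384574 42.20374512154726
back w 0.08979349413013121 [ 0.5089 -0.3597  0.036 ]
front 0.0876476625131119 [ 0.5896 -0.2883  0.028 ]
pan az 41.506652072416124 0.10781384563275269
c [ 0.5493 -0.324 ] grip [ 0.4841 -0.3816  0.0355]
row [-0.0021 -0.0047  0.1001] [-0.0004  0.0003  0.0021] mm 20.049304359763976 deg 0.19472706391115244
[[0.491, -0.385, 0.176], [0.489, -0.384, 0.136], [0.487, -0.383, 0.096], [0.485, -0.382, 0.056]]
```

>>> jog_arm(
  plan=[-0.002,-0.0047,0.1,0,0,0.002,-1,-0.002,-0.0047,0.1,0,0,0.002,-1,-0.002,-0.0047,0.1,0,0,0.002,-1,-0.002,-0.0047,0.1,0,0,0.002,-1,-0.002,-0.0047,0.1,0,0,0.002,-1],
)

```text
t: 18.25
position: [0.4877, -0.3819, 0.0963]
orientation: [-3.139, 0.003, 0.737]
wrist_force: [0.5, 0.2, -0.7]
gripper_width: 1.0
```

>>> jog_arm(
  plan=[-0.002,-0.0047,0.1,0,0,0.002,-1,-0.002,-0.0047,0.1,0,0,0.002,-0.5,-0.002,-0.0047,0.1,0,0,0.002,0,0,0,0,0,0,0,1,0,0,0,0,0,0,1],
)

```text
t: 18.75
position: [0.4845, -0.3811, 0.0374]
orientation: [-3.138, 0.003, 0.727]
wrist_force: [0.2, 0.4, 0.9]
gripper_width: 0.706
```

>>> jog_arm(
  plan=[0,0,0,0,0,0,1,0,0,0,0,0,0,1,0,0,0,0,0,0,1,0,0,0,0,0,0,1,0,0,0,0,0,0,1],
)

```text
t: 19.25
position: [0.4839, -0.3819, 0.0368]
orientation: [-3.138, 0.004, 0.725]
wrist_force: [0.4, 0.8, 0.7]
gripper_width: 0.279
```

>>> jog_arm(
  plan=[0,0,0,0,0,0,1,0,0,0,0,0,0,1,0,0,0,0,0,0,1,0,0,0,0,0,0,1,0,0,0,0,0,0,1],
)

```text
t: 19.75
position: [0.4839, -0.3818, 0.0367]
orientation: [-3.138, 0.004, 0.725]
wrist_force: [-2.3, 1.2, 2.7]
gripper_width: 0.192
```

>>> jog_arm(
  plan=[0,0,-0.02,0,0.02,0,1,0,0,-0.05,0,0.03,0,1,0,0,-0.07,0,0.04,0,1,0,0,-0.07,0,0.03,0,1,0,0,-0.07,0,0.015,0,1],
)

```text
t: 20.25
position: [0.4792, -0.3861, 0.0923]
orientation: [-3.137, -0.21, 0.724]
wrist_force: [0.1, -0.4, -3.7]
gripper_width: 0.19
```

>>> jog_arm(
  plan=[0,0,-0.1,0,0,0,1,0,0,-0.15,0,0,0,1,0,0,-0.15,0,0,0,1,0,0,-0.15,0,0,0,1,0,0,-0.07,0,0,0,1],
)

```text
t: 20.75
position: [0.4608, -0.4039, 0.2164]
orientation: [-3.14, -0.208, 0.725]
wrist_force: [0.2, 0.1, -4.0]
gripper_width: 0.188
```

>>> jog_arm(
  plan=[0,0,0,0,0,0,1,0,0,0,0,0,0,1],
)

```text
t: 20.95
position: [0.4607, -0.403, 0.2121]
orientation: [-3.136, -0.208, 0.724]
wrist_force: [0.5, -0.9, -4.0]
gripper_width: 0.192
```

```bash
python3 - <<'E'
from h import *
o=robot.get_obs(); p,r=pose(o); print(o['t'],p,o['joint_positions'],o['gripper_width'],o['wrist_force'],o['ft_torque']); print(r.as_matrix())
a=robot.capture('scene')[60:400,60:400,::-1]; b=robot.capture('wrist')[::,100:540,::-1]; b=cv2.resize(b,None,fx=340/480,fy=340/480)
cv2.imwrite('pics/m6.png',np.hstack([a,b]))
E
```

```text
20.95 [ 0.46068424 -0.40296928  0.21207291] [-0.85645875 -0.01707409  1.63077404  0.20831769  1.53634675 -0.01828247] 0.19167644893824767 [ 0.52300034 -0.88770528 -3.99144918] [-0.30484859  0.33135638 -0.00718844]
[[ 0.73300237  0.66320211  0.15122991]
 [ 0.64804231 -0.74842073  0.14109418]
 [ 0.20675756 -0.00541899 -0.9783772 ]]
```

View pics/m6.png

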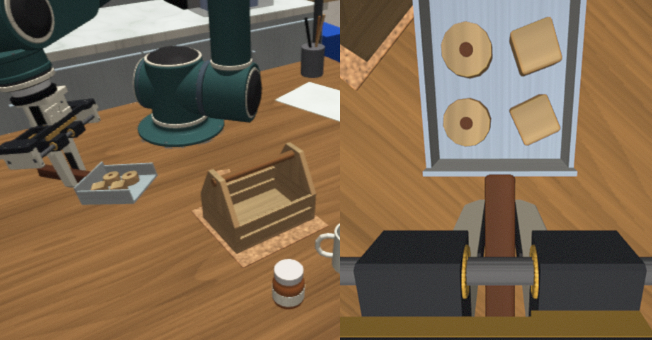

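```bash
cat >> h.py <<'E'
LT=np.array([.142,0,.0325])
def scoop(lip,phi,pitch):
    r=Rg(np.radians(phi),np.radians(pitch)); return np.array(lip)-r.apply(LT), r
E
python3 - <<'E'
from h import *
o=robot.get_obs(); p,r=pose(o)
A=scoop([.60,-.052,.22],180,-11); B=scoop([.582,-.052,.14],180,-8); C=scoop([.585,-.052,.10],180,65)
print(p+r.apply(LT)); print(A[0],B[0],C[0])
rows(p,r,*A,30); rows(*A,*B,6); rows(*B,*C,18)
E
```

```text
[ 0.56960651 -0.30611262  0.20913015]
[ 0.74559235 -0.052       0.22480801] [ 0.72714119 -0.052       0.15242113] [ 0.61555679 -0.052       0.2424308 ]
row [0.0516 0.0821 0.0083] [ 0.0101 -0.0003 -0.0503] mm 19.46720810270391 deg 4.614909584438905
[[0.479, -0.408, 0.212], [0.614, -0.402, 0.215], [0.724, -0.326, 0.218], [0.777, -0.202, 0.222], [0.755, -0.069, 0.224]]
row [0.0049 0.     0.0621] [ 0.     -0.0056  0.    ] mm 12.451622543812373 deg 0.49999999999999956
[[0.742, -0.052, 0.213], [0.739, -0.052, 0.201], [0.736, -0.052, 0.189], [0.733, -0.052, 0.177], [0.73, -0.052, 0.165], [0.727, -0.052, 0.152]]
row [ 0.0178  0.     -0.0388] [-0.     -0.0451 -0.    ] mm 8.528156481958394 deg 4.055555555555557
[[0.725, -0.052, 0.161], [0.709, -0.052, 0.191], [0.686, -0.052, 0.216], [0.657, -0.052, 0.233], [0.624, -0.052, 0.242]]
```

>>> jog_arm(
  plan=[0.0172,0.0274,0.0028,0.0034,0,-0.0168,1,0.0344,0.0547,0.0055,0.0067,0,-0.0335,1,0.0516,0.0821,0.0083,0.0101,0,-0.0503,1,0.0516,0.0821,0.0083,0.0101,0,-0.0503,1,0.0516,0.0821,0.0083,0.0101,0,-0.0503,1],
)

```text
t: 21.55
position: [0.5385, -0.4152, 0.2143]
orientation: [-3.14, -0.21, 1.052]
wrist_force: [-0.4, -0.2, -3.2]
gripper_width: 0.194
```

>>> jog_arm(
  plan=[0.0516,0.0821,0.0083,0.0101,0,-0.0503,1,0.0516,0.0821,0.0083,0.0101,0,-0.0503,1,0.0516,0.0821,0.0083,0.0101,0,-0.0503,1,0.0516,0.0821,0.0083,0.0101,0,-0.0503,1,0.0516,0.0821,0.0083,0.0101,0,-0.0503,1],
)

```text
t: 22.05
position: [0.6333, -0.3952, 0.2167]
orientation: [3.139, -0.209, 1.456]
wrist_force: [-0.5, 0.1, -3.5]
gripper_width: 0.192
```

>>> jog_arm(
  plan=[0.0516,0.0821,0.0083,0.0101,0,-0.0503,1,0.0516,0.0821,0.0083,0.0101,0,-0.0503,1,0.0516,0.0821,0.0083,0.0101,0,-0.0503,1,0.0516,0.0821,0.0083,0.0101,0,-0.0503,1,0.0516,0.0821,0.0083,0.0101,0,-0.0503,1],
)

```text
t: 22.55
position: [0.7126, -0.3397, 0.2195]
orientation: [3.135, -0.207, 1.86]
wrist_force: [0.1, 0.6, -3.6]
gripper_width: 0.195
```

>>> jog_arm(
  plan=[0.0516,0.0821,0.0083,0.0101,0,-0.0503,1,0.0516,0.0821,0.0083,0.0101,0,-0.0503,1,0.0516,0.0821,0.0083,0.0101,0,-0.0503,1,0.0516,0.0821,0.0083,0.0101,0,-0.0503,1,0.0516,0.0821,0.0083,0.0101,0,-0.0503,1],
)

```text
t: 23.05
position: [0.7638, -0.2575, 0.2225]
orientation: [3.131, -0.204, 2.263]
wrist_force: [-0.5, -0.0, -3.5]
gripper_width: 0.192
```

>>> jog_arm(
  plan=[0.0516,0.0821,0.0083,0.0101,0,-0.0503,1,0.0516,0.0821,0.0083,0.0101,0,-0.0503,1,0.0516,0.0821,0.0083,0.0101,0,-0.0503,1,0.0516,0.0821,0.0083,0.0101,0,-0.0503,1,0.0516,0.0821,0.0083,0.0101,0,-0.0503,1],
)

```text
t: 23.55
position: [0.7786, -0.1618, 0.2256]
orientation: [3.13, -0.2, 2.666]
wrist_force: [-0.3, 0.0, -2.2]
gripper_width: 0.193
```

>>> jog_arm(
  plan=[0.0516,0.0821,0.0083,0.0101,0,-0.0503,1,0.0516,0.0821,0.0083,0.0101,0,-0.0503,1,0.0516,0.0821,0.0083,0.0101,0,-0.0503,1,0.0516,0.0821,0.0083,0.0101,0,-0.0503,1,0.0516,0.0821,0.0083,0.0101,0,-0.0503,1],
)

```text
t: 24.05
position: [0.7547, -0.068, 0.2286]
orientation: [3.13, -0.195, 3.069]
wrist_force: [0.5, -0.2, -3.1]
gripper_width: 0.19
```

>>> jog_arm(
  plan=[0.0344,0.0547,0.0055,0.0067,0,-0.0335,1,0.0172,0.0274,0.0028,0.0034,0,-0.0168,1,0,0,0,0,0,0,1,0,0,0,0,0,0,1],
)

```text
t: 24.45
position: [0.7454, -0.0527, 0.2301]
orientation: [3.132, -0.193, -3.139]
wrist_force: [0.2, 0.3, -2.5]
gripper_width: 0.19
```

```bash
python3 - <<'E'
from h import *
o=robot.get_obs(); p,r=pose(o); print(o['t'],p,o['joint_positions'],o['gripper_width'],o['wrist_force']); print(r.as_matrix(),p+r.apply(LT))
B=scoop([.582,-.052,.14],180,-8); rows(p,r,*B,6)
a=robot.capture('scene')[60:400,150:490,::-1]; b=robot.capture('wrist')[::,100:540,::-1]; b=cv2.resize(b,None,fx=340/480,fy=340/480)
cv2.imwrite('pics/m7.png',np.hstack([a,b]))
E
```

```text
24.45 [ 0.74537572 -0.0526562   0.23010493] [-0.10093668  0.39757379  1.12800302 -0.01009756  1.80936046 -1.67431282] 0.18952121871511327 [ 0.21743188  0.26566946 -2.45667363]
[[-9.81364535e-01 -1.92761858e-04 -1.92155179e-01]
 [-2.07613977e-03  9.99951763e-01  9.60003985e-03]
 [ 1.92144059e-01  9.82007965e-03 -9.81317597e-01]] [ 0.59977691 -0.05263901  0.22549656]
row [0.004  0.0002 0.0664] [ 0.001  -0.0057  0.0002] mm 13.301250100250272 deg 0.5215889598113673
[[0.742, -0.052, 0.217], [0.739, -0.052, 0.204], [0.736, -0.052, 0.191], [0.733, -0.052, 0.178], [0.73, -0.052, 0.165], [0.727, -0.052, 0.152]]
```

View pics/m7.png

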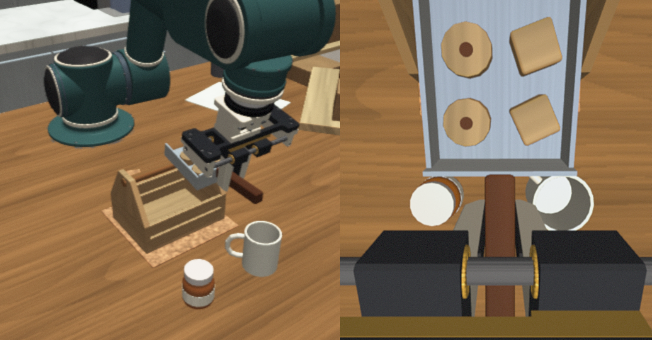

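>>> jog_arm(
  plan=[0.004,0,0.066,0,-0.0057,0,1,0.004,0,0.066,0,-0.0057,0,1,0.004,0,0.066,0,-0.0057,0,1,0.004,0,0.066,0,-0.0057,0,1,0.004,0,0.066,0,-0.0057,0,1],
)

```text
t: 25.05
position: [0.7297, -0.0524, 0.1656]
orientation: [3.132, -0.148, -3.14]
wrist_force: [-0.3, 1.5, -3.5]
gripper_width: 0.19
```

>>> jog_arm(
  plan=[0.004,0,0.066,0,-0.0057,0,1,0,0,0,0,0,0,1,0.0178,0,-0.0388,0,-0.0451,0,1,0.0178,0,-0.0388,0,-0.0451,0,1,0.0178,0,-0.0388,0,-0.0451,0,1],
)

```text
t: 25.55
position: [0.7183, -0.0523, 0.1784]
orientation: [3.132, 0.076, 3.141]
wrist_force: [-0.5, -0.4, -2.7]
gripper_width: 0.191
```

>>> jog_arm(
  plan=[0.0178,0,-0.0388,0,-0.0451,0,1,0.0178,0,-0.0388,0,-0.0451,0,1,0.0178,0,-0.0388,0,-0.0451,0,1,0.0178,0,-0.0388,0,-0.0451,0,1,0.0178,0,-0.0388,0,-0.0451,0,1],
)

```text
t: 26.05
position: [0.6924, -0.0527, 0.2127]
orientation: [3.131, 0.431, 3.138]
wrist_force: [1.1, 0.2, -3.0]
gripper_width: 0.193
```

```bash
python3 - <<'E'
from h import *
o=robot.get_obs(); p,r=pose(o); print(o['t'],p,o['joint_positions'],o['gripper_width'],o['wrist_force']); print(r.as_matrix()[:,0],p+r.apply(LT))
C=scoop([.585,-.052,.10],180,65); rows(p,r,*C,10)
E
```

```text
26.05 [ 0.69238923 -0.05266051  0.21273186] [-0.14015881 -0.07994499  1.72245951  0.07666369  1.07443133 -1.73132902] 0.19314201564083508 [ 1.08812874  0.20736266 -2.97912127]
[-0.90865364  0.00360503 -0.41753511] [ 0.5769308  -0.05185274  0.12391211]
row [ 0.0185  0.0005 -0.0378] [ 0.0005 -0.0448 -0.0004] mm 8.408283732533537 deg 4.032356256885248
[[0.686, -0.053, 0.218], [0.672, -0.053, 0.227], [0.657, -0.052, 0.234], [0.641, -0.052, 0.239], [0.624, -0.052, 0.242]]
```

>>> jog_arm(
  plan=[0.0185,0,-0.0378,0,-0.0448,0,1,0.0185,0,-0.0378,0,-0.0448,0,1,0.0185,0,-0.0378,0,-0.0448,0,1,0.0185,0,-0.0378,0,-0.0448,0,1,0.0185,0,-0.0378,0,-0.0448,0,1],
)

```text
t: 26.55
position: [0.6564, -0.0529, 0.2344]
orientation: [3.128, 0.782, 3.133]
wrist_force: [0.9, -0.2, -2.6]
gripper_width: 0.19
```

>>> jog_arm(
  plan=[0.0185,0,-0.0378,0,-0.0448,0,1,0.0185,0,-0.0378,0,-0.0448,0,1,0.0185,0,-0.0378,0,-0.0448,0,1,0.0185,0,-0.0378,0,-0.0448,0,1,0.0185,0,-0.0378,0,-0.0448,0,1],
)

```text
t: 27.05
position: [0.6153, -0.0529, 0.2425]
orientation: [3.119, 1.134, 3.122]
wrist_force: [-0.5, -0.4, -1.7]
gripper_width: 0.191
```

>>> jog_arm(
  plan=[0,0,0,0,0,0,1,0,0,0,0,0,0,1,0,0,0,0,0,0,1,0,0,0,0,0,0,1,0,0,0,0,0,0,1],
)

```text
t: 27.55
position: [0.6159, -0.0525, 0.2415]
orientation: [3.119, 1.131, 3.122]
wrist_force: [-0.9, 0.2, -1.8]
gripper_width: 0.186
```

```bash
python3 - <<'E'
from h import *
o=robot.get_obs(); p,r=pose(o); print(o['t'],p,o['joint_positions'],o['gripper_width'],o['wrist_force']); print(r.as_matrix()[:,0],p+r.apply(LT))
a=robot.capture('scene')[60:400,150:490,::-1]; b=robot.capture('wrist')[::,100:540,::-1]; b=cv2.resize(b,None,fx=340/480,fy=340/480)
cv2.imwrite('pics/m8.png',np.hstack([a,b]))
B=scoop([.60,-.052,.17],180,0); rows(p,r,*B,12)
E
```

```text
27.55 [ 0.61589527 -0.0525335   0.2414555 ] [-0.21958275 -0.54952034  2.2607652   0.59618022  0.36899134 -2.22171982] 0.1861639572435533 [-0.89826938  0.16301781 -1.77503418]
[-0.42611354  0.00823384 -0.90463222] [ 0.58478887 -0.05118259  0.09915014]
row [-0.0355  0.0002  0.0459] [ 0.0005  0.06   -0.0002] mm 11.602958369832042 deg 5.398456122351682
[[0.627, -0.053, 0.244], [0.662, -0.052, 0.245], [0.696, -0.052, 0.236], [0.725, -0.052, 0.219]]
```

View pics/m8.png

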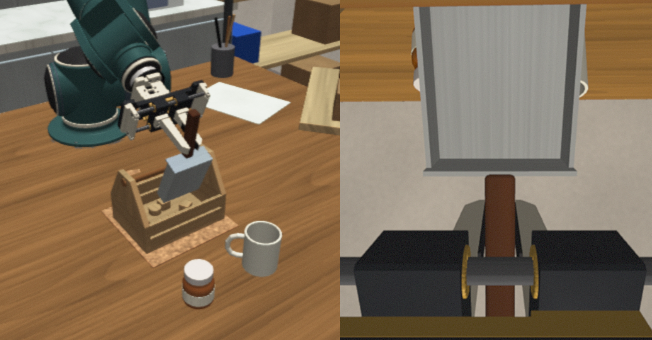

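>>> jog_arm(
  plan=[-0.0355,0,0.0459,0,0.06,0,1,-0.0355,0,0.0459,0,0.06,0,1,-0.0355,0,0.0459,0,0.06,0,1,-0.0355,0,0.0459,0,0.06,0,1,-0.0355,0,0.0459,0,0.06,0,1],
)

```text
t: 28.15
position: [0.6735, -0.0527, 0.2434]
orientation: [3.13, 0.657, 3.135]
wrist_force: [0.3, 0.2, -2.0]
gripper_width: 0.192
```

>>> jog_arm(
  plan=[-0.0355,0,0.0459,0,0.06,0,1,-0.0355,0,0.0459,0,0.06,0,1,-0.0355,0,0.0459,0,0.06,0,1,-0.0355,0,0.0459,0,0.06,0,1,-0.0355,0,0.0459,0,0.06,0,1],
)

```text
t: 28.65
position: [0.7258, -0.0523, 0.2185]
orientation: [3.132, 0.186, 3.141]
wrist_force: [-0.0, 0.2, -2.7]
gripper_width: 0.19
```

>>> jog_arm(
  plan=[-0.0355,0,0.0459,0,0.06,0,1,-0.0355,0,0.0459,0,0.06,0,1,0,0,-0.12,0,0,0,1,0,0,-0.12,0,0,0,1,0,0,0,0,0,0,1],
)

```text
t: 29.15
position: [0.7429, -0.0527, 0.2535]
orientation: [3.132, 0.005, -3.141]
wrist_force: [-0.5, -0.4, -2.3]
gripper_width: 0.191
```

```bash
python3 - <<'E'
from h import *
o=robot.get_obs(); p,r=pose(o); print(o['t'],p,o['joint_positions'],o['gripper_width'],o['wrist_force']); print(r.as_matrix()[:,0],p+r.apply(LT))
D=(np.array([.4839,-.3818,.24]),R.from_euler('xyz',[-3.138,.004,.725])); rows(p,r,*D,22); rows(*D,D[0]-[0,0,.2033],D[1],10)
E
```

```text
29.15 [ 0.7429164  -0.05266585  0.253512  ] [-0.10866237  0.26226354  1.24960465  0.00958948  1.62603817 -1.67989223] 0.19096949097848256 [-0.49656079 -0.3876914  -2.29533701]
[-9.99988452e-01 -9.59178224e-04 -4.70915594e-03] [ 0.60107079 -0.05250569  0.22034501]
row [-0.0575 -0.1087  0.0028] [ 0.0005 -0.0002  0.07  ] mm 24.604150550531184 deg 6.296343922885932
[[0.754, -0.074, 0.253], [0.773, -0.194, 0.249], [0.727, -0.307, 0.246], [0.629, -0.378, 0.243], [0.508, -0.388, 0.24]]
row [0.0004 0.0004 0.1016] [-0.  0.  0.] mm 20.33 deg 4.314011591884671e-16
[[0.484, -0.382, 0.22], [0.484, -0.382, 0.179], [0.484, -0.382, 0.138], [0.484, -0.382, 0.098], [0.484, -0.382, 0.057]]
```

>>> jog_arm(
  plan=[-0.0288,-0.0544,0.0014,0.0003,0,0.035,1,-0.0575,-0.1087,0.0028,0.0005,0,0.07,1,-0.0575,-0.1087,0.0028,0.0005,0,0.07,1,-0.0575,-0.1087,0.0028,0.0005,0,0.07,1,-0.0575,-0.1087,0.0028,0.0005,0,0.07,1],
)

```text
t: 29.65
position: [0.7735, -0.1584, 0.2453]
orientation: [3.137, -0.004, 2.643]
wrist_force: [0.8, -0.1, -3.3]
gripper_width: 0.191
```

>>> jog_arm(
  plan=[-0.0575,-0.1087,0.0028,0.0005,0,0.07,1,-0.0575,-0.1087,0.0028,0.0005,0,0.07,1,-0.0575,-0.1087,0.0028,0.0005,0,0.07,1,-0.0575,-0.1087,0.0028,0.0005,0,0.07,1,-0.0575,-0.1087,0.0028,0.0005,0,0.07,1],
)

```text
t: 30.15
position: [0.7456, -0.277, 0.2418]
orientation: [-3.14, -0.005, 2.093]
wrist_force: [0.6, -0.4, -3.3]
gripper_width: 0.192
```

>>> jog_arm(
  plan=[-0.0575,-0.1087,0.0028,0.0005,0,0.07,1,-0.0575,-0.1087,0.0028,0.0005,0,0.07,1,-0.0575,-0.1087,0.0028,0.0005,0,0.07,1,-0.0575,-0.1087,0.0028,0.0005,0,0.07,1,-0.0575,-0.1087,0.0028,0.0005,0,0.07,1],
)

```text
t: 30.65
position: [0.6599, -0.3633, 0.2393]
orientation: [-3.134, -0.002, 1.544]
wrist_force: [0.1, -0.5, -3.2]
gripper_width: 0.192
```

>>> jog_arm(
  plan=[-0.0575,-0.1087,0.0028,0.0005,0,0.07,1,-0.0575,-0.1087,0.0028,0.0005,0,0.07,1,-0.0575,-0.1087,0.0028,0.0005,0,0.07,1,-0.0575,-0.1087,0.0028,0.0005,0,0.07,1,-0.0575,-0.1087,0.0028,0.0005,0,0.07,1],
)

```text
t: 31.15
position: [0.5416, -0.3922, 0.2376]
orientation: [-3.13, 0.003, 0.994]
wrist_force: [-0.7, -0.4, -1.9]
gripper_width: 0.191
```

>>> jog_arm(
  plan=[-0.0575,-0.1087,0.0028,0.0005,0,0.07,1,-0.0575,-0.1087,0.0028,0.0005,0,0.07,1,-0.0288,-0.0544,0.0014,0.0003,0,0.035,1,0,0,0,0,0,0,1],
)

```text
t: 31.55
position: [0.4813, -0.3812, 0.2378]
orientation: [-3.13, 0.006, 0.722]
wrist_force: [0.9, -0.6, -3.1]
gripper_width: 0.19
```

```bash
python3 - <<'E'
from h import *
o=robot.get_obs(); p,r=pose(o); print(o['t'],p,o['orientation'],o['gripper_width'],o['wrist_force'])
D=(np.array([.4839,-.3818,.05]),R.from_euler('xyz',[-3.138,.004,.725])); rows(p,r,*D,10)
im=robot.capture('top'); cv2.imwrite('pics/t9.png',im[:,:,::-1])
E
```

```text
31.55 [ 0.48125546 -0.38119152  0.23782826] [-3.12970146  0.00629182  0.72173058] 0.19042027072424597 [ 0.88411617 -0.61022525 -3.10738307]
row [0.0013 0.0019 0.0939] [-0.0005  0.0001 -0.0002] mm 18.784842991623478 deg 0.052850952820815936
[[0.481, -0.381, 0.219], [0.482, -0.381, 0.181], [0.482, -0.381, 0.144], [0.483, -0.382, 0.106], [0.484, -0.382, 0.069]]
```

>>> jog_arm(
  plan=[0.0013,0.002,0.094,-0.0005,0,0,1,0.0013,0.002,0.094,-0.0005,0,0,1,0.0013,0.002,0.094,-0.0005,0,0,1,0.0013,0.002,0.094,-0.0005,0,0,1,0.0013,0.002,0.094,-0.0005,0,0,1],
)

```text
t: 32.1
position: [0.4843, -0.3816, 0.1428]
orientation: [-3.133, 0.006, 0.726]
wrist_force: [0.6, 0.9, -1.4]
gripper_width: 0.193
```

>>> jog_arm(
  plan=[0.0013,0.002,0.094,-0.0005,0,0,1,0.0013,0.002,0.094,-0.0005,0,0,1,0.0013,0.002,0.094,-0.0005,0,0,1,0.0013,0.002,0.094,-0.0005,0,0,1,0.0013,0.002,0.06,-0.0005,0,0,1],
)

```text
t: 32.6
position: [0.4854, -0.3818, 0.0548]
orientation: [-3.136, 0.006, 0.726]
wrist_force: [-0.3, 0.0, -3.0]
gripper_width: 0.191
```

>>> jog_arm(
  plan=[0,0,0.02,0,0,0,1,0,0,0.02,0,0,0,1,0,0,0.015,0,0,0,1,0,0,0.01,0,0,0,1,0,0,0,0,0,0,1],
)

```text
t: 33.1
position: [0.4852, -0.3822, 0.0442]
orientation: [-3.138, 0.006, 0.724]
wrist_force: [-0.2, 0.2, -2.4]
gripper_width: 0.194
```

>>> jog_arm(
  plan=[0,0,0.015,0,0,0,1,0,0,0.01,0,0,0,1,0,0,0,0,0,0,1],
)

```text
t: 33.4
position: [0.4851, -0.3823, 0.0391]
orientation: [-3.138, 0.006, 0.724]
wrist_force: [-0.7, 0.2, 1.0]
gripper_width: 0.193
```

>>> jog_arm(
  plan=[0,0,0.005,0,0,0,1,0,0,0.005,0,0,0,1,0,0,0,0,0,0,1],
)

```text
t: 33.7
position: [0.4851, -0.3823, 0.0371]
orientation: [-3.138, 0.006, 0.724]
wrist_force: [-2.2, -1.8, 1.0]
gripper_width: 0.189
```

>>> jog_arm(
  plan=[0,0,0,0,0,0,0.5,0,0,0,0,0,0,0,0,0,0,0,0,0,-1,0,0,0,0,0,0,-1,0,0,0,0,0,0,-1],
)

```text
t: 34.2
position: [0.4851, -0.3822, 0.037]
orientation: [-3.137, 0.006, 0.724]
wrist_force: [-0.9, 0.5, 0.1]
gripper_width: 0.548
```

>>> jog_arm(
  plan=[0,0,0,0,0,0,-1,0,0,0,0,0,0,-1,0,0,0,0,0,0,-1,0,0,-0.05,0,0,0,-1,0,0,-0.15,0,0,0,-1],
)

```text
t: 34.7
position: [0.4843, -0.3813, 0.0754]
orientation: [-3.133, 0.007, 0.724]
wrist_force: [0.6, -1.1, 0.8]
gripper_width: 0.967
```

>>> jog_arm(
  plan=[0,0,-0.2,0,0,0,-1,-0.2,0,-0.2,0,0,0,-1,-0.2,0,-0.2,0,0,0,-1,-0.2,0,-0.2,0,0,0,-1,-0.2,0,-0.1,0,0,0,-1],
)

```text
t: 35.2
position: [0.3764, -0.4795, 0.2483]
orientation: [-3.141, 0.006, 0.725]
wrist_force: [0.7, -0.3, -0.8]
gripper_width: 0.998
```

>>> jog_arm(
  plan=[0,0,0,0,0,0,-1,0,0,0,0,0,0,-1,0,0,0,0,0,0,-1],
)

```text
t: 35.5
position: [0.3774, -0.4781, 0.2435]
orientation: [-3.137, 0.006, 0.724]
wrist_force: [0.6, 0.1, 0.3]
gripper_width: 0.996
```

```bash
python3 - <<'E'
from h import *
o=robot.get_obs(); print(o['t'],o['position'],o['gripper_width'],o['wrist_force'])
a=robot.capture('top')[:,:,::-1]; b=robot.capture('scene')[:,:,::-1]
A=cv2.resize(a[130:310,250:485],None,fx=1.7,fy=1.7,interpolation=cv2.INTER_CUBIC)
B=cv2.resize(b[190:380,130:440],None,fx=1.29,fy=1.61,interpolation=cv2.INTER_CUBIC)
A2=cv2.resize(a[190:300,268:375],(400,411),interpolation=cv2.INTER_CUBIC)[:290]
h=min(A.shape[0],B.shape[0]); top=np.hstack([A[:h,:399],B[:h,:400]])
A2=cv2.resize(a[190:300,268:375],(285,293),interpolation=cv2.INTER_CUBIC); B2=cv2.resize(b[190:330,240:400],(335,293),interpolation=cv2.INTER_CUBIC)
out=np.zeros((h+293,max(top.shape[1],620),3),np.uint8); out[:h,:top.shape[1]]=top; out[h:,:285]=A2; out[h:,285:620]=B2; print(out.shape,h)
cv2.imwrite('pics/f10.png',out[:600,:800])
E
```

```text
35.5 [ 0.37740312 -0.47812078  0.24345443] 0.9960455478234285 [0.60291775 0.14888446 0.32012413]
(599, 799, 3) 306
```

View pics/f10.png

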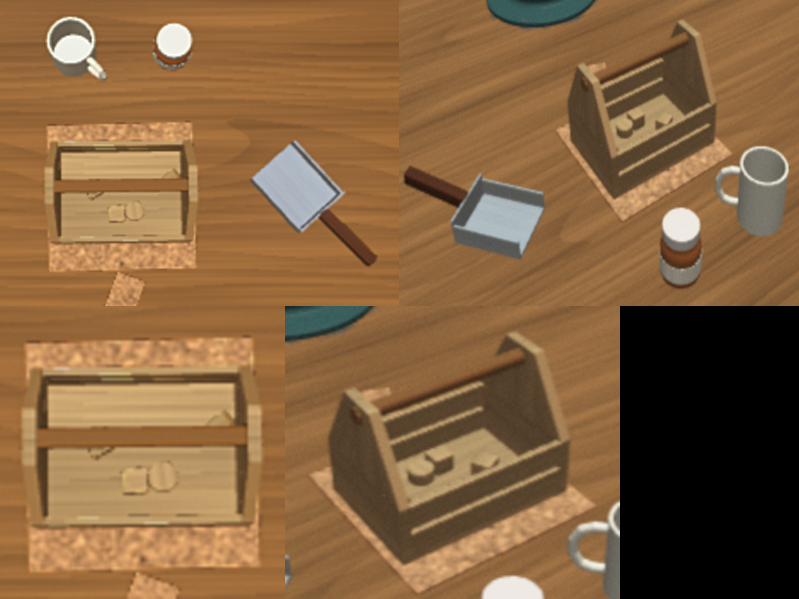

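```bash
python3 -c "
from bench import robot
print(robot.close_job())"
```

```text
the job is handed in; nothing more can be done
None
```

The job is done and handed in at about 36 s of the 67 s allowed.

- **Tote:** I gripped its dowel with the gripper tilted about 65° to clear the board. I lifted it 25 mm, drew it out from under the shelf and set it upright on the mat.
- **Mat placing:** The first set-down was about 6–7 mm too far forward because the elbow reached its range limit while lowering. I re-gripped the dowel almost from above, moved the tote back and set it down again. It is now within a few millimetres of the middle.
- **Scoop:** I picked it up by its handle and tipped it over the tote's front side wall. I then put it back flat where it had been.

The last pictures show:
- all four parts in the tote, one of them half hidden by the dowel in the top view;
- the tote upright and square on the mat;
- the scoop empty and flat;
- the jar, mug and sanding block apparently unmoved, judged by eye.

The gripper was open and clear of everything. The wrist force readings stayed below about 13 N. No check failed at the end.

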